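# Dry-fit the parts of a bench power supply on its base plate

### The job

Dry-fit the loose power-supply parts upright on the aluminium base plate before its holes are marked: the transformer in the row midway between the mains filter and the rectifier, its two mounting feet pointing to the plate's long edges, and the capacitor in the same row midway between the rectifier and the output terminals. The heat sink goes on the middle of the free strip, directly beside the capacitor and square with the plate, with the fan lying flat on top of its fins, squarely over it. Leave the handheld oscilloscope and the green development board where they lie.

Things in the scene. Friction and masses are not known exactly. Their poses are not given: they have to be found in the camera images.
- plate: Fixed aluminium plate, 160 (x) x 280 (y) x 15 mm; origin centre of underside, flat top at z = 15 mm. On its row line x = -37 mm (half nearer the robot) stand three fixed parts: rectifier at y = 0, mains filter and terminals at y = +110 and -110 mm, either way round. The empty half x = 0 to 80 mm is the free strip (middle line x = 38 mm), its outer edge marked by small dark vent slots.
- mains_filter: Fixed on the plate at one end of the row: bright steel can 48 (x, across the row) x 36 (y) x 27 mm high with flat flanges 66 mm wide across the row, and three flat brass tabs reaching 23 mm from its centre at each y end. Origin at the centre of its underside, on the plate's top; axes parallel to the plate's.
- terminals: Output terminals, fixed on the plate at the other end of the row: grey block 46 (x) x 22 (y) x 7 mm with two black-capped round brass binding posts side by side across the row, 31 mm high in all. Origin at the centre of its underside, on the plate's top; axes parallel to the plate's.
- rectifier: Bridge rectifier, fixed on the plate in the middle of the row: black square block 28.5 x 28.5 x 10 mm with four upright steel tabs, 22 mm high in all. Origin at the centre of its underside, on the plate's top; axes parallel to the plate's.
- transformer: Loose, 260 g: dark laminated steel core 48 (x) x 20 (y) x 41 mm high with yellow taped coils bulging out on both y sides (42 mm over the coils, z = 8 to 32 mm; the core sides at x = +-24 mm are bare and flat, to grip at 48 mm). Two steel mounting feet, 2 mm thick, stick out at the bottom along its x, 66 mm over both. Six upright tags on top, 41 mm high. Origin at the centre of its underside.
- capacitor: Loose, 80 g: upright blue-sleeved round can, 35 mm diameter, 50 mm high, with two aluminium screw terminals on its black top (54.5 mm in all). Origin at the centre of its underside, z along its axis.
- heat_sink: Loose, 90 g: square aluminium block of upright fins, 50 x 50 x 25 mm high, standing on its 5 mm base, the fins running along its x. Origin at the centre of its underside.
- fan: Loose, 40 g: flat square axial fan, black frame 50 x 50 x 15 mm high with grey hub and blades, lying flat. Origin at the centre of its underside. Grip it over the outside of its frame.
- scope: Bystander, loose, 550 g: handheld oscilloscope lying face up, orange case with black face, 90 (x) x 190 (y) x 36 mm high. Origin at the centre of its underside. To be left alone.
- dev_board: Bystander, loose, 90 g: green development board 80 (x) x 110 (y) mm on four white standoffs, 24 mm high in all. Origin at the centre of its underside on the bench. To be left alone.

How it is judged (in metres and radians):
At the end, for the whole second after the job is handed in: Along the row from the rectifier: transformer 53 +-13 mm towards the filter, capacitor 55 +-15 mm the other way, both within 12 mm of the row line; heat sink 55 +-15 mm likewise, 39 +-15 mm from the plate's middle line; fan on it within 9 mm. Square to 14 deg (not the capacitor), upright, at rest (((y of mains_filter in the frame of plate between 0.05 and 0.2 m and y of transformer in the frame of plate between 0.0395 and 0.0665 m and y of capacitor in the frame of plate between -0.07 and -0.04 m and y of heat_sink in the frame of plate between -0.07 and -0.04 m) or (y of mains_filter in the frame of plate between -0.2 and -0.05 m and y of transformer in the frame of plate between -0.0665 and -0.0395 m and y of capacitor in the frame of plate between 0.04 and 0.07 m and y of heat_sink in the frame of plate between 0.04 and 0.07 m)) and x of transformer in the frame of plate between -0.049 and -0.025 m and x of capacitor in the frame of plate between -0.049 and -0.025 m and x of heat_sink in the frame of plate between 0.024 and 0.054 m and z of transformer in the frame of plate between 0.012 and 0.018 m and z of capacitor in the frame of plate between 0.012 and 0.018 m and z of heat_sink in the frame of plate between 0.012 and 0.018 m and angle between the x axis of transformer and the x axis of plate, either way round below 0.25 rad and (angle between the x axis of heat_sink and the x axis of plate, either way round below 0.25 rad or angle between the x axis of heat_sink and the y axis of plate, either way round below 0.25 rad) and (angle between the x axis of fan and the x axis of heat_sink, either way round below 0.25 rad or angle between the x axis of fan and the y axis of heat_sink, either way round below 0.25 rad) and horizontal distance between fan and heat_sink below 0.009 m and z of fan in the frame of heat_sink between 0.022 and 0.028 m and angle between each of transformer, capacitor, heat_sink, fan's own z axis and vertical below 0.09 rad and linear speed of each of transformer, capacitor, heat_sink, fan below 0.02 m/s); the robot touches nothing.
It fails at once if the oscilloscope is pushed more than 15 mm (distance of scope from where it was at the start of the episode above 0.015 m).
It fails at once if the development board is pushed more than 15 mm (distance of dev_board from where it was at the start of the episode above 0.015 m).
It also fails if it takes over 96 s, if anything falls off the work surface, if the arm or the gripper's body presses on something with over 40 N, if the wrist force passes 120 N, or if a joint passes its speed limit or range.

### The arm

A 6-joint arm with a two-finger parallel gripper is mounted at the origin on the work surface. World frame = base frame: x ahead of the robot, y to its left, z up, the work surface at z = 0. Lengths are in m, angles in degrees, forces in N, time in s.
With the tool pointing down it reaches from about 0.325 to 0.85 m from the base axis. Payload 15.5 kg.
Tool frame: the origin (TCP) lies at the very end of the fingers, on their centre line; the grasp point (between the pads) lies arm.grip_depth behind it (arm.grip_depth is the distance from the TCP to the grasp point, in m); z points along the fingers, y is the line along which they close (so a half turn about z gives the same grasp; the last joint's range is limited). The gripper opens to 91 mm and grips with 3 to 60 N. Pads are 32 mm wide; open, the fingers measure 118 mm over their backs; the gripper's body (76 mm by 178 mm) begins 60 mm behind the grasp point.
Start: joints at [-74.972, 28.281, 77.091, -0, 74.628, -5.472], TCP at [0.219, -0.585, 0.214] pointing down, gripper open.
Joint ranges: [-166.48, 166.48], [-47.26, 123.95], [12.59, 153.08], [-70.14, 250.14], [6.76, 159.57], [-176.63, 176.63]. Speed limits (degrees/s): [108.29, 108.29, 147.25, 172.46, 172.46, 172.46].

### API

Orientations are given as a 3x3 rotation matrix whose columns are the frame's x, y, z axes.
In Python, from rig import arm gives the robot as it stands. Calls block until the motion is done:
- arm.move_to(position, orientation): joint-space move of the TCP to a pose.
- arm.move_l(position, orientation=None, feed=0.15): straight line of the TCP; orientation=None keeps the orientation; feed is the mean speed in m/s.
- arm.move_joints(angles): joint-space move.
- arm.grip(opening): finger opening in m; the grip force is fixed at half the most; returns when the fingers have stopped.
- arm.sleep(seconds).
- arm.solve_ik(position, orientation): joint angles nearest the present ones, or None.
- arm.snapshot(name): name is "scene" or "top" or "wrist"; returns the picture (400x640x3 uint8, red, green, blue); there is no depth.
- arm.get_calibration(name): a dict with "intrinsics" (3x3 intrinsics, pixels), "cam_to_world" (4x4, takes a point from camera to world coordinates). Camera axes: x right, y down, z forward; pixel columns grow to the right and rows downward; lengths in m; the calibration is good to about 2 mm. The wrist camera is an equidistant fisheye: a pixel r from the principal point sees the ray r / f radians off the axis. A picture is of the moment at which its call begins: read the wrist's pose just before it. get_calibration takes no time and is no camera call; for the wrist camera it gives the pose at the moment of the call.
A pose or a line that the arm cannot do raises arm.Unreachable and nothing moves.
- arm.sign_off(): hands the job in; it is judged then, once.
Readings, each from a call of its own:
- arm.current_t(): time.
- arm.current_joint_positions(): joint angles.
- arm.current_dq(): joint speeds.
- arm.current_tau(): joint torques, N m.
- arm.current_ee_pos(): TCP position.
- arm.current_tool_rot(): TCP orientation.
- arm.current_force(): force on the tool from outside, world axes, zero at the start.
- arm.current_torque(): the same for the moment, N m.
- arm.current_width(): finger opening in m.
- arm.current_grasp_force(): force on a finger pad.
Only numpy, scipy, OpenCV 4.12 (cv2) and the standard library are available. Lean on these libraries where they do the work, as an engineer would, in place of code of your own. Each camera call takes 0.05 s, during which the arm holds its last target. There are 200 camera calls.

## Working session

There is one attempt and no reset: what is moved stays moved. The work goes in short steps, each a Python script; the robot and the scene stay as the last script left them, time stands still between calls to the robot, and variables do not carry over. Pictures are saved under pics/ and viewed, at most 14 in all, crops included, and the job is handed in when it is done.

```bash
ls; mkdir -p pics
python3 - <<'E'
from rig import arm
import cv2, numpy as np
print(arm.grip_depth, arm.current_t(), arm.current_width())
for n in ("scene","top"):
    im=arm.snapshot(n); cv2.imwrite(f"pics/{n}0.png",im[:,:,::-1])
    c=arm.get_calibration(n); print(n,np.round(c["intrinsics"],1).tolist(),np.round(c["cam_to_world"],4).tolist())
c=arm.get_calibration("wrist");print(np.round(c["intrinsics"],1).tolist(),np.round(c["cam_to_world"],4).tolist(), arm.current_tool_rot())
E
```

```text
pics
0.0188 0.0 0.09119386903519495
scene [[473.4, 0.0, 316.8], [0.0, 473.4, 204.2], [0.0, 0.0, 1.0]] [[0.6782, 0.4035, -0.6142, 1.3696], [0.7346, -0.3947, 0.5519, -0.7395], [-0.0197, -0.8255, -0.5641, 0.8318], [0.0, 0.0, 0.0, 1.0]]
top [[383.5, 0.0, 320.3], [0.0, 383.5, 203.8], [0.0, 0.0, 1.0]] [[0.0116, -0.9951, 0.0983, 0.4601], [-0.9996, -0.0089, 0.0278, -0.0079], [-0.0268, -0.0986, -0.9948, 0.8786], [0.0, 0.0, 0.0, 1.0]]
[[309.7, 0.0, 321.8], [0.0, 309.7, 203.7], [0.0, 0.0, 1.0]] [[0.3485, -0.9012, -0.2577, 0.2911], [-0.9373, -0.3352, -0.0956, -0.5566], [-0.0002, 0.2748, -0.9615, 0.384], [0.0, 0.0, 0.0, 1.0]] [[ 9.36671045e-01  3.50210315e-01 -2.97225292e-04]
 [ 3.50210431e-01 -9.36670474e-01  1.03775888e-03]
 [ 8.50317103e-05 -1.07613009e-03 -9.99999417e-01]]
```

View pics/top0.png

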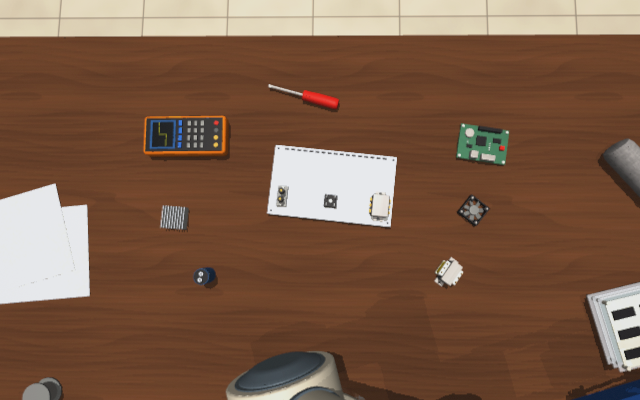

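View pics/scene0.png

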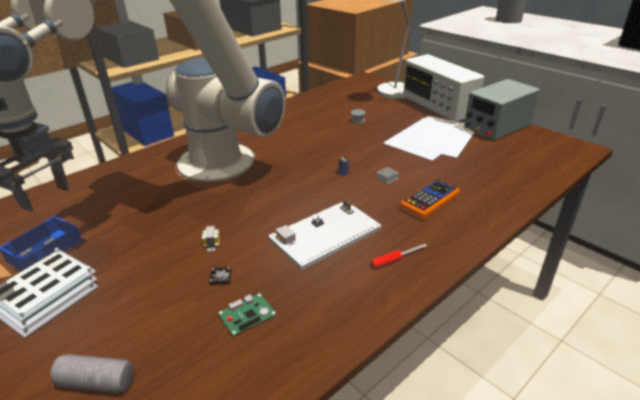

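The top view shows:
- Plate at about (268–397, 146–227): terminals at (282,196), rectifier at (330,201), filter at (380,206), vent slots along the upper edge.
- Loose parts: heat sink (174,218), capacitor (204,276), transformer (449,272), fan (473,210).
- Bystanders: scope (186,136), board (483,144).

The scene view agrees. I'll get rough positions from these, then a close wrist look at each.

```bash
cat > h.py <<'E'
from rig import arm
import cv2, numpy as np
def cast(name, px, z, cal=None):
    """pixels (N,2) -> world points (N,3) on the plane of height z"""
    c=cal or arm.get_calibration(name); K=c["intrinsics"]; T=c["cam_to_world"]
    d=(np.atleast_2d(px).astype(float)-[K[0,2],K[1,2]])/[K[0,0],K[1,1]]
    if name=="wrist":
        r=np.linalg.norm(d,axis=1,keepdims=True)+1e-9
        d=np.hstack([d/r*np.sin(r),np.cos(r)])
    else: d=np.hstack([d,np.ones((len(d),1))])
    d=d@T[:3,:3].T; o=T[:3,3]
    return o+d*((z-o[2])/d[:,2:])
def proj(name,P,cal=None):
    c=cal or arm.get_calibration(name); K=c["intrinsics"]; T=c["cam_to_world"]
    q=(np.atleast_2d(P)-T[:3,3])@T[:3,:3]
    if name=="wrist":
        r=np.linalg.norm(q[:,:2],axis=1,keepdims=True); q=q[:,:2]/(r+1e-12)*np.arctan2(r,q[:,2:])
    else: q=q[:,:2]/q[:,2:]
    return q*[K[0,0],K[1,1]]+[K[0,2],K[1,2]]
def R(yaw):
    """tool down, tool x axis at yaw deg, tool y (closing) at yaw-90"""
    a=np.radians(yaw); c,s=np.cos(a),np.sin(a)
    return np.array([[c,s,0],[s,-c,0],[0,0,-1.]])
def snap(tag,name="wrist"):
    cal=arm.get_calibration(name); im=arm.snapshot(name)
    cv2.imwrite(f"pics/{tag}.png",im[:,:,::-1]); np.savez(f"pics/{tag}.npz",K=cal["intrinsics"],T=cal["cam_to_world"])
    return im,cal
def load(tag):
    d=np.load(f"pics/{tag}.npz"); return cv2.imread(f"pics/{tag}.png"),dict(intrinsics=d["K"],cam_to_world=d["T"])
E
python3 - <<'E'
from h import *
for n,p,z in [("plate corners",[[276,146],[397,157],[391,227],[268,213]],.015),("rect",[[330,201]],.025),("hs",[[174,218]],.025),("cap",[[202,276]],.05),("tr",[[449,272]],.03),("fan",[[473,210]],.015),("scope",[[186,136]],.03),("dev",[[483,144]],.02)]:
    print(n,np.round(cast("top",p,z)[:,:2],3).tolist())
for yaw in (-74,0,20,-20):
  for p in [(.42,-.04,.25),(.42,-.37,.25),(.35,.31,.25),(.35,-.33,.2)]:
    q=arm.solve_ik(p,R(yaw)); print(yaw,p,None if q is None else np.round(q))
E
```

```text
plate corners [[0.678, 0.12], [0.654, -0.157], [0.495, -0.143], [0.523, 0.135]]
rect [[0.551, -0.006]]
hs [[0.509, 0.345]]
cap [[0.384, 0.268]]
tr [[0.398, -0.265]]
fan [[0.535, -0.326]]
scope [[0.697, 0.325]]
dev [[0.684, -0.35]]
-74 (0.42, -0.04, 0.25) [-14.   9. 101.  -0.  70. 150.]
-74 (0.42, -0.37, 0.25) [-47.  21.  84.  -0.  75. 117.]
-74 (0.35, 0.31, 0.25) [  34.   13.   95.   -0.   71. -162.]
-74 (0.35, -0.33, 0.2) [-50.  18.  98.  -0.  64. 114.]
0 (0.42, -0.04, 0.25) [-14.   9. 101.  -0.  70.  76.]
0 (0.42, -0.37, 0.25) [-47.  21.  84.  -0.  75.  43.]
0 (0.35, 0.31, 0.25) [ 34.  13.  95.  -0.  71. 124.]
0 (0.35, -0.33, 0.2) [-50.  18.  98.  -0.  64.  40.]
20 (0.42, -0.04, 0.25) [-14.   9. 101.  -0.  70.  56.]
20 (0.42, -0.37, 0.25) [-47.  21.  84.  -0.  75.  23.]
20 (0.35, 0.31, 0.25) [ 34.  13.  95.  -0.  71. 104.]
20 (0.35, -0.33, 0.2) [-50.  18.  98.  -0.  64.  20.]
-20 (0.42, -0.04, 0.25) [-14.   9. 101.  -0.  70.  96.]
-20 (0.42, -0.37, 0.25) [-47.  21.  84.  -0.  75.  63.]
-20 (0.35, 0.31, 0.25) [ 34.  13.  95.  -0.  71. 144.]
-20 (0.35, -0.33, 0.2) [-50.  18.  98.  -0.  64.  60.]
```

Run:
```python
from h import *
for tag,p in [("wR",(.48,-.30,.2)),("wP",(.60,-.01,.22)),("wL",(.46,.31,.2))]:
    arm.move_to(p,R(-5)); snap(tag); print(arm.current_t())
a=[cv2.imread(f"pics/{t}.png") for t in ("wR","wP","wL")]
cv2.imwrite("pics/m1.png",np.vstack([a[0][:, :],a[2]])[::1][:800])
```

```text
1.5917
2.8417
4.2083
```

View pics/wR.png

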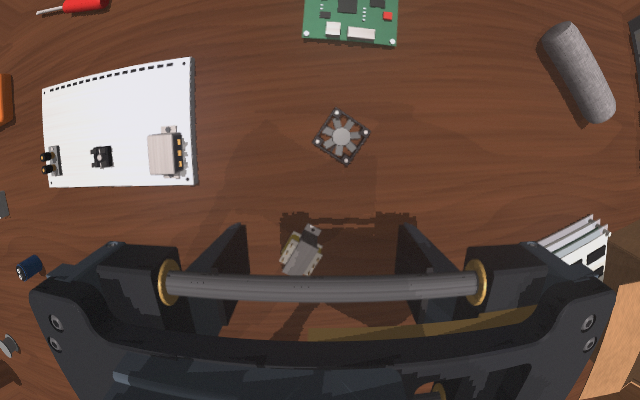

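View pics/wP.png

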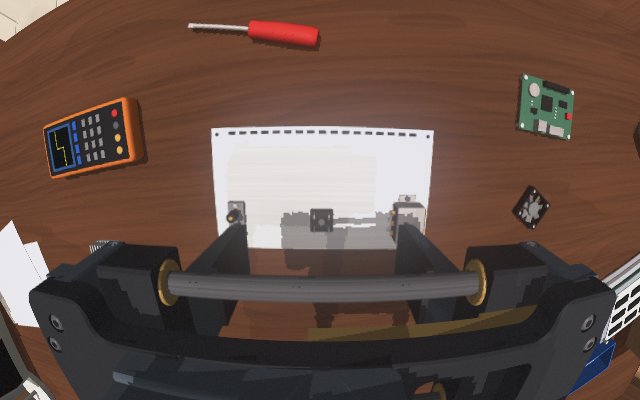

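View pics/wL.png

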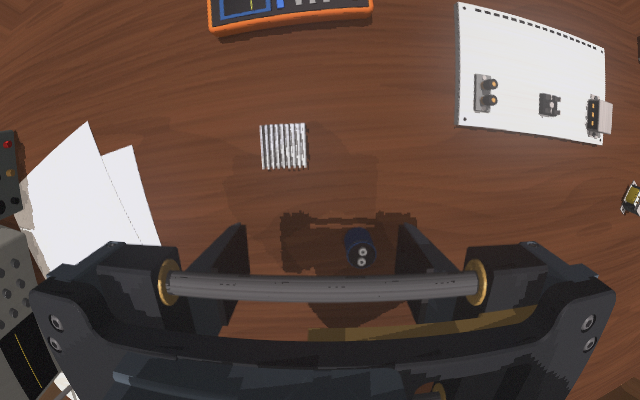

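Wrist views:
- **wR:** fan is clear at (341,137); transformer at (301,250) is partly behind the gripper bar.
- **wP:** plate with far corners at (212,128) and (433,130); filter on the right (−y), terminals on the left.
- **wL:** heat sink at (284,146), capacitor at (360,250).

Parts show best near row 150, so I'll back off to bring each one there.

Run:
```python
from h import *
out=[]
for tag,p,c in [("vC",(.29,.268,.2),(.384,.268,.03)),("vP",(.49,-.01,.2),(.585,-.01,.015)),("vT",(.30,-.265,.2),(.398,-.265,.02))]:
    arm.move_to(p,R(-5)); im,cal=snap(tag)
    u,v=proj("wrist",c,cal)[0]; print(tag,u,v,arm.current_t())
    s=(60,60) if tag!="vP" else (130,90)
    x,y=int(u-s[0]),max(0,int(v-s[1])); k=im[y:y+2*s[1],x:x+2*s[0],::-1]
    f=4 if tag!="vP" else 3
    cv2.imwrite(f"pics/{tag}c.png",cv2.resize(k,None,fx=f,fy=f,interpolation=cv2.INTER_CUBIC)); print(x,y)
k=[cv2.resize(load(t)[0][y:y+80,x:x+100],None,fx=4,fy=4,interpolation=cv2.INTER_CUBIC) for t,x,y in(("wR",290,95),("wL",235,105))]
cc=[cv2.imread(f"pics/{t}c.png")[80:400,40:440] for t in ("vC","vT")]
cv2.imwrite("pics/m2.png",np.vstack([np.hstack(k),np.hstack(cc)])[:600])
```

```text
vC 315.5462667088364 103.32076267971671 4.9917
255 43
vP 316.31816832235853 101.85426072702255 6.3333
186 11
vT 315.7146724299466 100.03655672131366 7.5917
255 40
```

View pics/m2.png

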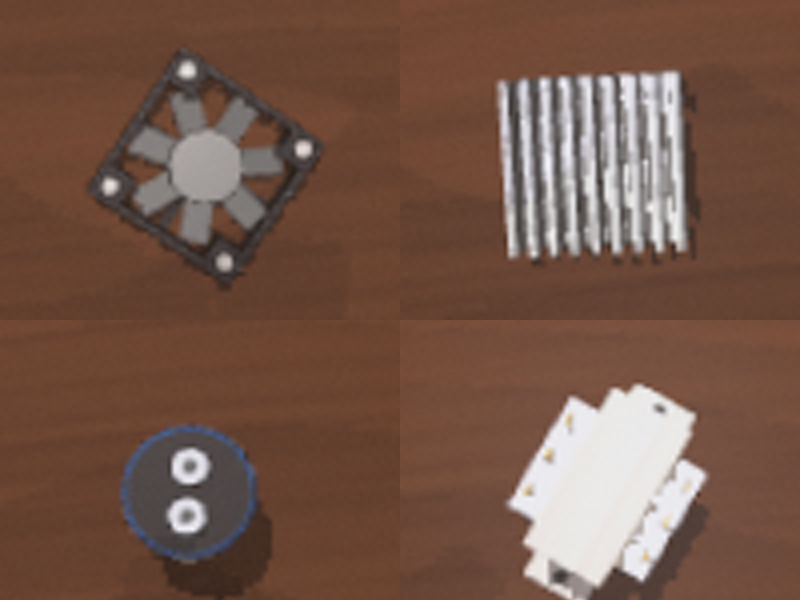

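View pics/vPc.png

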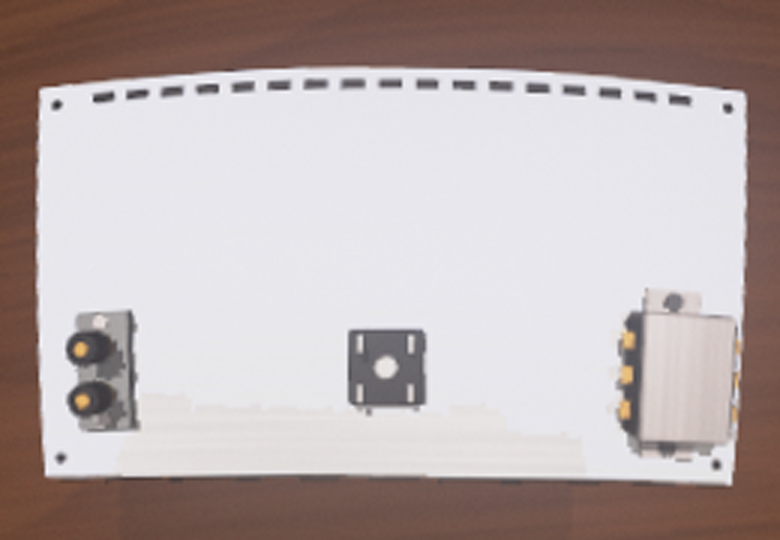

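The montage shows:
- Fan corners at about (183,48), (323,148), (225,283), (88,187), and the heat sink outline.
- The capacitor's round top.
- The transformer, with its foot holes at (660,408) and (562,575) marking its long axis.

In the plate crop the corners are at (40,88), (745,90), (733,485), (45,476). The rectifier is at (387,367).

```bash
cat > meas.py <<'E'
from h import *
def m(tag,pts,f,off,z):
    px=(np.array(pts,float)+.5)/f-.5+off
    return cast("wrist",px,z,load(tag)[1])[:,:2]
def rect(P):
    c,(w,h),a=cv2.minAreaRect((P*1000).astype(np.float32)); return np.round(c,1),np.round((w,h),1),round(a,1)
fan=m("wR",[(183,48),(323,148),(225,283),(88,187)],4,(290,95),.015)
hs=m("wL",[(99,82),(280,72),(287,250),(111,257)],4,(235,105),.025)
cap=m("vC",[(188,492-320),(188-68,492-320),(188+68,172),(188,424-320),(188,560-320)],4,(265,63),.05)
trc=m("vT",[(125,220),(215,70),(200,265),(290,120)],4,(265,60),.041)
trh=m("vT",[(260,88),(162,255)],4,(265,60),.002)
pl=m("vP",[(40,88),(745,90),(733,485),(45,476)],3,(186,11),.015)
re=m("vP",[(387,367)],3,(186,11),.025)
if __name__=="__main__":
    print("fan",rect(fan)); print("hs",rect(hs)); print("cap",(cap*1000).round(1).tolist())
    print("tr core",rect(trc),"holes",(trh*1000).round(1).tolist(),(trh.mean(0)*1000).round(1)); d=trh[0]-trh[1]; print(np.degrees(np.arctan2(d[1],d[0])),np.linalg.norm(d))
    print("plate",rect(pl),(pl*1000).round(1).tolist(),"rect",re*1000)
E
python3 meas.py
```

```text
fan (array([ 533.5, -326. ]), array([49.2, 48.5]), 49.9)
hs (array([510.3, 349.9]), array([50.9, 50.2]), 86.7)
cap [[381.0, 271.9], [382.8, 289.2], [379.5, 254.6], [398.7, 270.3], [363.5, 273.5]]
tr core (array([ 395.3, -266. ]), array([23.7, 46.6]), 53.6) holes [[419.6, -282.9], [372.5, -249.8]] [ 396.1 -266.4]
-35.0774747803175 0.05755215134565988
plate (array([586.8,  -8.6]), array([279.4, 160.7]), 84.4) [[680.5, 122.3], [653.1, -155.3], [493.2, -139.8], [522.0, 138.1]] rect [[550.02344239  -5.17573039]]
```

```bash
cat > job.py <<'E'
from h import *
YAW=-5.6; C=np.array([.5868,-.0086]); a=np.radians(YAW); RP=np.array([[np.cos(a),-np.sin(a)],[np.sin(a),np.cos(a)]])
def P(x,y): return C+RP@np.array([x,y])
def pick(xy,yaw,dz,open_=.091):
    if arm.current_width()<open_-.002: arm.grip(open_)
    arm.move_to([*xy,.14],R(yaw)); arm.move_l([*xy,dz],feed=.12); arm.grip(0.0)
    print("width",arm.current_width(),"F",arm.current_grasp_force())
    arm.move_l([*xy,.15],feed=.15)
def place(xy,yaw,z,open_=.091):
    arm.move_to([*xy,max(.12,z+.06)],R(yaw)); print("w",arm.current_width())
    arm.move_l([*xy,z+.01],feed=.12); arm.move_l([*xy,z],feed=.03)
    print("force",np.round(arm.current_force(),1)); arm.grip(open_)
    arm.move_l([*xy,z+.11],feed=.15); print("t",arm.current_t())
E
python3 - <<'E'
from job import *
pick((.3958,-.2662),54.9,.006)
place(P(-.037,-.053),YAW+90,.0215)
pick((.381,.272),YAW,.022)
place(P(-.037,.055),YAW,.0375,.058)
arm.move_to([*P(-.09,.0),.2],R(YAW)); im,cal=snap("chk1")
cv2.imwrite("pics/chk1c.png",cv2.resize(im[0:220,150:480,::-1],None,fx=2.4,fy=2.4))
E
```

```text
width 0.04764242742135423 F 30.0001922249794
w 0.0475851580184785
force [-0.1  0.7 -3.7]
t 15.65
width 0.03432726237229227 F 30.00008314847946
w 0.03469921486156633
force [-0.7 -1.  -1.5]
t 24.5
```

View pics/chk1c.png

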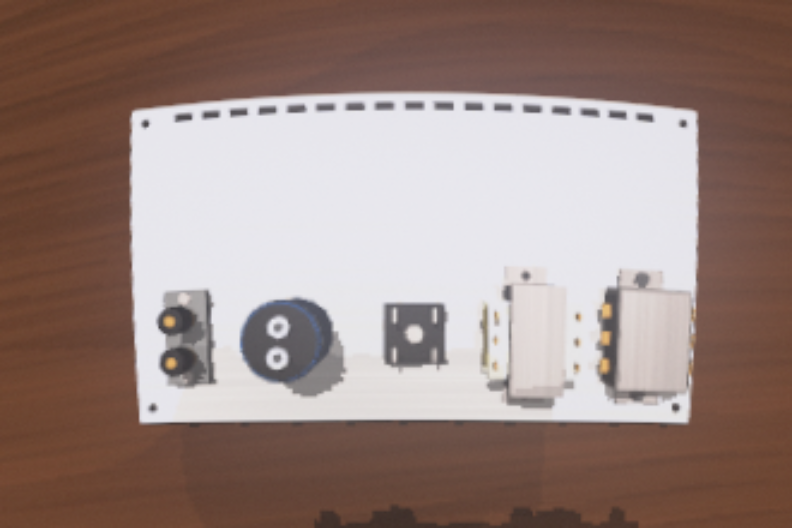

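The transformer at (538,342) and the capacitor, top at about (283,341), stand upright in the row. The transformer's feet point to the long edges. Next are the heat sink and the fan.

Run:
```python
from job import *
H=P(.039,.055)
pick((.5103,.3499),-3.3,.004)
place(H,YAW,.0195,.075)
arm.move_to([*P(-.05,.055),.2],R(YAW)); im,cal=snap("chk2")
k=[cv2.resize(im[0:160,230:430,::-1],None,fx=3,fy=3)]
cv2.imwrite("pics/chk2c.png",k[0])
c=proj("wrist",[[*P(.039+i,.055+j),.040] for i,j in((.025,.025),(.025,-.025),(-.025,-.025),(-.025,.025))],cal); print(((c-[230,0])*3).round())
```

```text
width 0.049638255047479256 F 30.000190436840057
w 0.04981155385713091
force [-0.1 -0.3 -0.5]
t 34.2417
[[207. 249.]
 [350. 249.]
 [350. 389.]
 [208. 389.]]
```

View pics/chk2c.png

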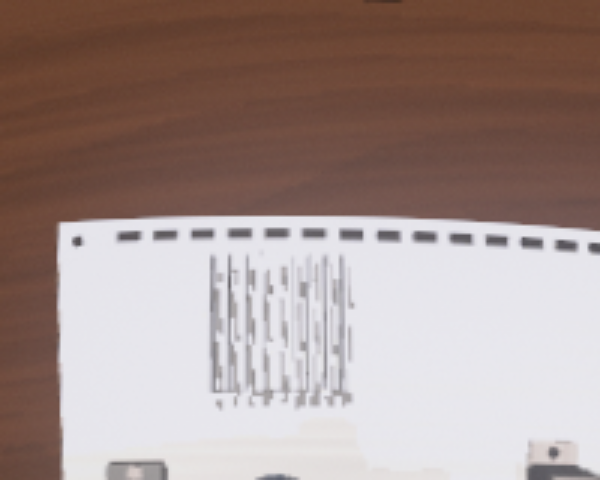

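The heat sink covers about (210–352, 253–395), within about 2 mm of the predicted outline. Now the fan.

Run:
```python
from job import *
H=P(.038,.0545)
pick((.5335,-.326),-40.1,.002)
place(H,YAW,.0425,.070)
arm.move_to([*P(-.08,.03),.2],R(YAW)); im,cal=snap("chk3")
cv2.imwrite("pics/chk3c.png",cv2.resize(im[20:240,190:470,::-1],None,fx=2.7,fy=2.7))
c=proj("wrist",[[*P(.038+i,.0545+j),.055] for i,j in((.025,.025),(.025,-.025),(-.025,-.025),(-.025,.025))],cal); print(((c-[190,20])*2.7).round().tolist())
```

```text
width 0.049876809771442564 F 29.916305243968964
w 0.04990572114154389
force [1.2 0.6 0.7]
t 43.85
[[226.0, 94.0], [360.0, 90.0], [360.0, 220.0], [226.0, 223.0]]
```

View pics/chk3c.png

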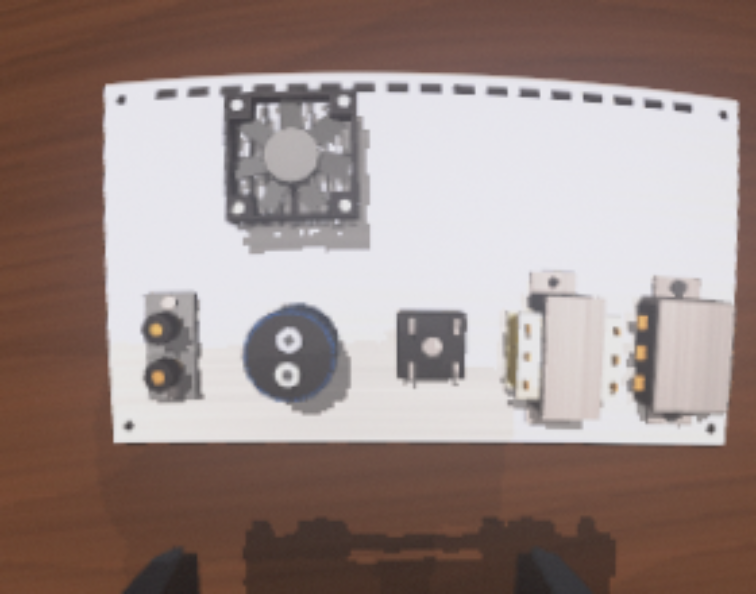

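The fan outline (224–358, 90–221) matches the prediction for lying flat on the heat sink. Contact forces stayed near 1 N, so the heat sink shouldn't have shifted. The row parts are as placed and the gripper is clear, so I'm handing in.

```bash
python3 -c "
from rig import arm
print(arm.sign_off(), arm.current_t())"
```

```text
the job is handed in; nothing more can be done
the job is handed in; nothing more can be done
```

I placed the transformer, capacitor, heat sink and fan, and handed the job in about 45 s into the 96 s limit; the last picture showed everything in position and upright, but the hand-in returned no verdict.

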